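# Hang the sink caddy on the washing-up bowl and put the brush in it

## Task

Hang the green sink caddy by its own hook over the rim of the grey washing-up bowl, on the outside of the long side facing the robot, so that it hangs there by itself. Then stand the dish brush in the hanging caddy, bristles down. Do not drop either of them from a height, and leave the soap bottle, mug and jar where they are.

Things in the scene. Friction and masses are not known exactly. Their poses are not given: they have to be found in the camera images.
- wash_bowl: Grey open rectangular washing-up bowl, firmly fixed: 260 (its x) x 360 (its y) x 125 mm high, upright walls 6 mm thick, a small grip ledge at each short end, crockery under 65 mm high lying in it. Origin at the centre of its underside, z up; its -x side is the long side facing the robot. Place and yaw vary.
- bowl_rim (a point): Middle of the top edge of the bowl's long side facing the robot: centred on the 6 mm wall thickness, 125 mm above the worktop. Same axes as the bowl: y runs along the rim (180 mm to either end), -x points outwards, towards the robot.
- caddy: Green plastic open-topped cup, about 150 g, loose, standing on the worktop: outside 70 (its x) x 60 (its y) x 70 mm high, walls and floor 2.5 mm, inside 65 x 55 mm. Origin at the centre of its underside, z up. Its hook is on its +x side (back plate rises to 79 mm). Can be gripped from above across its two sides 60 mm apart (fingers closing along its y).
- caddy_hook (a point): Middle of the hook gap, at the underside of the hook's shoulder: 43 mm in +x and 74 mm up from the caddy's origin; same axes. It lies on the rim when hung. Hook 40 mm wide; gap 16 mm in x, from the cup's wall to a 4 mm tongue whose lower end is 46 mm above the caddy's underside, slightly flared. Hung and let go, the caddy leans 0.14 rad, its mouth away from the bowl.
- brush: Round palm dish brush, about 90 g, loose, standing on its bristles: 103 mm tall. Cream bristle block 40 mm across and 34 mm high, wooden disc 42 mm across up to 50 mm, thin steel neck, wooden knob 28 mm across from 73 to 103 mm. Origin at the centre of the bristles' underside, z up towards the knob.
- brush_knob (a point): Centre of the brush's wooden knob (28 mm across, 30 mm tall), 88 mm above the brush's underside: where to grip it from above.
- soap: Bystander: yellow-green soap bottle with red cap, 60 mm across, 190 mm tall, loose. Origin at the centre of its underside.
- mug: Bystander: white mug, 80 mm across, 90 mm tall, loose. Origin at the centre of its underside.
- jar: Bystander: white jar with red lid, 60 mm across, 85 mm tall, loose, between the robot and the bowl. Origin at the centre of its underside.
Not all that is in view belongs to the job. There is more than one size of the caddy; the job needs the smaller. Several things look just like the brush: the one meant starts farthest to the robot's right.

How it is judged (in metres and radians):
On the way, in this order (a step that is already met when the one before it is completed fails the run):
1. the caddy hangs by its hook on the bowl's rim, let go (x of caddy_hook in the frame of bowl_rim between -0.012 and 0.012 m and y of caddy_hook in the frame of bowl_rim between -0.17 and 0.17 m and z of caddy_hook in the frame of bowl_rim between -0.006 and 0.008 m and x of caddy in the frame of bowl_rim below -0.02 m and angle between caddy's own z axis and vertical below 0.25 rad and angle between the y axis of caddy and the y axis of wash_bowl, either way round below 0.3 rad and contact force between caddy and wash_bowl above 0.2 N and contact force between the fingers and caddy below 0.05 N), for 0.4 s.
2. the brush stands in the hanging caddy, bristles down (x of caddy_hook in the frame of bowl_rim between -0.012 and 0.012 m and y of caddy_hook in the frame of bowl_rim between -0.17 and 0.17 m and z of caddy_hook in the frame of bowl_rim between -0.006 and 0.008 m and x of caddy in the frame of bowl_rim below -0.02 m and angle between caddy's own z axis and vertical below 0.25 rad and angle between the y axis of caddy and the y axis of wash_bowl, either way round below 0.3 rad and contact force between caddy and wash_bowl above 0.2 N and x of brush in the frame of caddy between -0.028 and 0.028 m and y of brush in the frame of caddy between -0.026 and 0.026 m and z of brush in the frame of caddy between -0.002 and 0.012 m and angle between brush's own z axis and vertical below 0.5 rad), for 0.2 s.
At the end, for the whole second after the job is handed in: Caddy outside the near long side, hook gap over the rim (12 mm across, 170 mm from its middle, -6 to +8 mm in height), leaning < 0.25 rad, square to the rim within 0.3 rad; brush in it, bristles within 12 mm of its floor, leaning < 0.5 rad; all let go and at rest (all of step 2 and contact force between the fingers and caddy below 0.05 N and linear speed of each of caddy, brush below 0.02 m/s and contact force between the fingers and brush below 0.05 N); the robot touches nothing.
It fails at once if the caddy or the brush is dropped (falls free faster than 1 m/s, about 50 mm) ((linear speed of caddy above 1 m/s and contact force between the fingers and caddy below 0.05 N) or (linear speed of brush above 1 m/s and contact force between the fingers and brush below 0.05 N)).
It fails at once if the soap bottle, mug or jar is moved by more than 30 mm or tipped over (distance of any of soap, mug, jar from where it was at the start of the episode above 0.03 m or angle between any of soap, mug, jar's own z axis and vertical above 0.4 rad).
It also fails if it takes over 58 s, if anything falls off the work surface, if the arm or the gripper's body presses on something with over 40 N, if the wrist force passes 120 N, or if a joint passes its speed limit or range.

## Robot

A 7-joint arm with a two-finger parallel gripper is mounted at the origin on the work surface. World frame = base frame: x ahead of the robot, y to its left, z up, the work surface at z = 0. Lengths are in m, angles in degrees, forces in N, time in s.
With the tool pointing down it reaches from about 0.425 to 1.025 m from the base axis. Payload 9.4 kg.
Tool frame: the origin (TCP) lies between the finger pads; the fingertips stand 25 mm ahead of it and the grasp point (between the pads) lies 6 mm ahead of it; z points along the fingers, x is the direction in which the jaws open and shut, and the axes are right-handed (so a half turn about z gives the same grasp; the last joint's range is limited). The gripper opens to 85 mm and grips with 20 to 120 N. Pads are 22 mm wide; open, the fingers measure 114 mm over their backs; the gripper's body (76 mm by 85 mm) begins 54 mm behind the grasp point. The pads swing forward as they close: fully open they stand 13 mm farther back than shut.
Start: joints at [70.835, 34.337, -0.143, 91.639, 0.103, 54.024, -4.572], TCP at [0.185, -0.701, 0.256] pointing down, gripper open.
Joint ranges: [-147.43, 147.43], [-19.82, 112.94], [-74.19, 73.91], [6.32, 146.72], [-59.91, 239.91], [6.04, 106.73], [-150.56, 150.56]. Speed limits (degrees/s): [127.2, 127.2, 172.46, 172.46, 180, 180, 180].

## Interface

Orientations are given as [roll, pitch, yaw] about the fixed x, y, z axes, in that order (R = Rz(yaw) Ry(pitch) Rx(roll)).
In Python, from workcell import sensors, vision, job_done gives the robot as it stands. The module is installed in compiled form; this text tells all that it offers.
- The arm moves only by the tool arm_command, never from a script. Its argument "series" is a list that holds one entry, the list of rows, each a list of 5 numbers: the shift along the tool's x, y, z in m, then the turn about the tool's z in degrees, then the closure in counts, from 0 (fully open) to 255 (shut). In form: [[[dx, dy, dz, turn, hand], ...]]. A call has 1 to 8 rows; each row is the pose to reach, as a shift and turn from the pose commanded when the call began, along the tool's axes at that moment; what a row does not reach only later rows make up. A row lasts 1/8 s, in which the tool goes at most 62.5 mm and 10.7 degrees, less where a joint would pass 70% of its speed; a pose out of reach is approached as far as the arm can. A call with a gripper value outside its range is refused whole. The fingers move at their own pace and stop on an object; the grip force is fixed at half the most. Time passes only in rows, so rows that repeat a pose let the fingers close. It gives the time, the measured TCP pose, the force and the opening at its end, in the units of the state.
- sensors.get_state(): the state, without advancing time (a new reading comes with each control period).
- vision.read_camera(name): name is "side" or "top" or "wrist"; returns the picture (384x512x3 uint8, red, green, blue); there is no depth.
- vision.get_calibration(name): a dict with "camera_matrix" (3x3 intrinsics, pixels), "k1" (the pictures are not rectified: a ray, as slopes to the right and down, at radius r is drawn at 1 + k1 r^2 times it, then the intrinsics apply), "R" (3x3) and "t" (3): a world point X has camera coordinates R X + t; the wrist camera has in their place "hand_eye" (4x4, takes a point from camera to tool coordinates, whose origin is the TCP and whose axes are the tool frame's). Camera axes: x right, y down, z forward; pixel columns grow to the right and rows downward; lengths in m; the calibration is good to about 2 mm. A picture is of the moment at which its call begins: read the wrist's pose just before it. get_calibration takes no time and is no camera call.
- job_done(): hands the job in, once; it reports no verdict.
Trained networks look in the newest picture that a camera, given by its name, has taken for a name from the list of things; names that differ only in an ending like _2 or _b are one class to them, and where a whole thing is asked for, a point or a joint stands for the part that bears it (a point fixed in the world has none). Each returns a list of dicts, best first, with "score" (0 to 1); they miss things now and then, are a little off and sometimes report something else, mostly with a low value. They report only what shows in the picture. A call takes as long as a camera call. They do not tell look-alikes from the thing itself.
- vision.silhouettes(label, camera): "mask" (384x512 bool, what is visible of it) and "pixel" ([column, row] in pixels, amid what is visible of it).
The state is a dict: "clock": time; "joint_pos": joint angles; "dq": joint speeds; "joint_efforts": joint torques, N m; "position": TCP position; "ee_rot": TCP orientation; "force": force on the tool from outside, world axes, zero at the start; "wrist_torque": the same for the moment, N m; "opening": finger opening in m.
Only numpy, scipy, OpenCV 4.12 (cv2) and the standard library are available. Lean on these libraries where they do the work, as an engineer would, in place of code of your own. Each camera call takes 0.05 s, during which the arm holds its last target. There are 200 camera calls.

## Working session

There is one attempt and no reset: what is moved stays moved. The work goes in short steps, Python scripts to look and compute and a tool call to move; the robot and the scene stay as the last step left them, time stands still between calls to the robot, and variables do not carry over. Pictures are saved under pics/ and viewed, about 8 in all and at most 12, crops included, and the job is handed in when it is done.

Besides the shell and the picture viewer there is one more tool, called after "Emit:" as name(argument=value, ...), one argument or row to a line, values as JSON. arm_command: Moves the arm, as the interface text tells. Its arguments: {"type":"object","properties":{"series":{"type":"array"}},"required":["series"]}

```bash
mkdir -p pics; cat > h.py <<'E'
import numpy as np, cv2
from workcell import sensors, vision, job_done
from scipy.spatial.transform import Rotation as Ro
def pose():
    s=sensors.get_state(); T=np.eye(4); T[:3,:3]=Ro.from_euler('xyz',s['ee_rot'],degrees=True).as_matrix(); T[:3,3]=s['position']; return T
def cam(n,T=None):
    c=vision.get_calibration(n); K=np.array(c['camera_matrix'])
    if 'R' in c: R=np.array(c['R']);t=np.array(c['t']).ravel()
    else:
        W=T@np.array(c['hand_eye']); R=W[:3,:3].T; t=-R@W[:3,3]
    return K,c['k1'],R,t
def pix2z(n,uv,z,T=None):
    K,k1,R,t=cam(n,T)
    d=cv2.undistortPoints(np.array(uv,float).reshape(-1,1,2),K,np.array([k1,0,0,0.]))[:,0]
    d=np.c_[d,np.ones(len(d))]@R; o=-R.T@t
    return o+d*((np.asarray(z)-o[2])/d[:,2])[:,None]
def proj(n,X,T=None):
    K,k1,R,t=cam(n,T)
    return cv2.projectPoints(np.array(X,float).reshape(-1,1,3),cv2.Rodrigues(R)[0],t,K,np.array([k1,0,0,0.]))[0][:,0]
def snap(n,f):
    T=pose(); im=vision.read_camera(n); cv2.imwrite('pics/'+f,im[:,:,::-1]); return im,T
E
python3 - <<'E'
from h import *
print(sensors.get_state())
for n in('top','side'):
    snap(n,n+'0.png'); K,k1,R,t=cam(n); print(n,-R.T@t,R[2],K[0,0])
    for l in('wash_bowl','caddy','brush','jar','mug','soap'):
        for d in vision.silhouettes(l,n): 
            m=d['mask']; print(n,l,round(d['score'],2),d['pixel'],m.sum(), pix2z(n,[d['pixel']],0.05)[0].round(3))
a=np.hstack([cv2.imread('pics/top0.png'),cv2.imread('pics/side0.png')]); 
E
```

```text
{'clock': 0.0, 'joint_pos': array([70.83405521, 34.38360806, -0.1468759 , 91.68105859,  0.10120858,
       54.02313115, -4.57105191]), 'dq': array([-0.07302166,  0.04615175, -0.05261083,  0.05684029,  0.07508613,
       -0.06350899, -0.02536334]), 'joint_efforts': array([-7.61369465e-04, -7.76427269e+01,  1.56539943e+00, -2.58000827e+01,
        1.23451708e-02,  8.91093048e-03,  5.61656373e-05]), 'position': array([ 0.18474497, -0.70061977,  0.25542728]), 'ee_rot': array([ 1.79994143e+02,  8.74777923e-02, -7.52243165e+01]), 'force': array([-0.19619988,  0.06565661,  0.41370988]), 'wrist_torque': array([-0.05565861, -0.0212681 ,  0.06044235]), 'opening': 0.08562086296759822}
top [ 0.47494604 -0.0091449   1.31467748] [ 0.0612916   0.00964079 -0.99807334] 368.83134428465405
top wash_bowl 0.62 [236.3, 134.0] 9337 [0.745 0.073 0.05 ]
top caddy 0.8 [143.6, 233.0] 1073 [0.406 0.396 0.05 ]
top caddy 0.75 [185.7, 229.1] 524 [0.418 0.249 0.05 ]
top caddy 0.48 [236.0, 135.2] 9018 [0.741 0.074 0.05 ]
top brush 0.66 [316.6, 232.3] 147 [ 0.403 -0.198  0.05 ]
top jar 0.78 [252.9, 225.9] 222 [0.427 0.019 0.05 ]
top mug 0.72 [374.7, 169.8] 705 [ 0.615 -0.404  0.05 ]
top soap 0.72 [141.7, 158.8] 396 [0.664 0.404 0.05 ]
side [ 0.17289103 -0.5361848   0.89859866] [ 0.3656566   0.52946894 -0.76547886] 355.7733118368691
side wash_bowl 0.91 [299.8, 175.1] 9895 [0.738 0.07  0.05 ]
side caddy 0.84 [185.1, 191.5] 891 [0.393 0.218 0.05 ]
side caddy 0.81 [165.2, 157.9] 1440 [0.405 0.395 0.05 ]
side caddy 0.66 [225.9, 235.9] 560 [ 0.413 -0.001  0.05 ]
side brush 0.68 [225.7, 284.8] 331 [ 0.335 -0.133  0.05 ]
side brush 0.64 [265.1, 299.6] 372 [ 0.396 -0.223  0.05 ]
side jar 0.69 [224.2, 231.7] 549 [0.416 0.014 0.05 ]
side mug 0.82 [382.9, 311.0] 1405 [ 0.619 -0.411  0.05 ]
side soap 0.91 [226.4, 125.6] 675 [0.67  0.429 0.05 ]
```

View pics/top0.png

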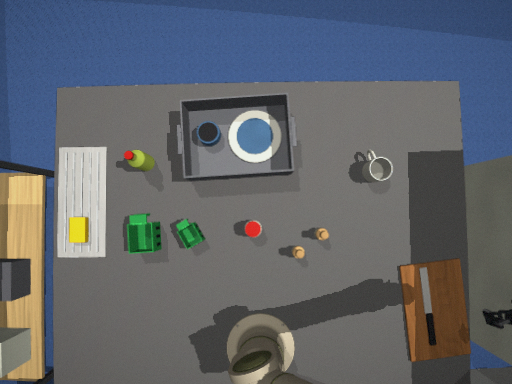

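View pics/side0.png

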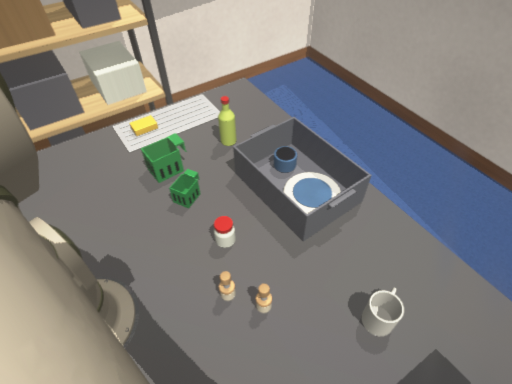

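The top view shows two caddies, the larger at (143,236) and the smaller at (189,233). It also shows two look-alike brushes, at (322,234) with y≈-0.20 and at (298,252) with y≈-0.13. The robot's right is -y, so the brush at (322,234) is the one meant. The smaller caddy is (189,233), with its hook towards the upper left. I'll confirm both in one crop and fit the poses.

```bash
cat > fit.py <<'E'
from h import *
from scipy.optimize import minimize
def box(x0,x1,y0,y1,z0,z1): return np.array([[x,y,z] for x in(x0,x1) for y in(y0,y1) for z in(z0,z1)],float)/1e3
def cyl(r,z0,z1): a=np.arange(0,6.28,.4); return np.array([[r*np.cos(b),r*np.sin(b),z] for b in a for z in(z0,z1)])/1e3
CADDY=[box(-35,35,-30,30,0,70),box(33,55,-20,20,46,79)]
BOWL=[box(-130,130,-180,180,0,125),box(-40,40,-200,200,105,120)]
BRUSH=[cyl(20,0,34),cyl(21,34,50),cyl(5,50,73),cyl(14,73,103)]
S=4
def render(parts,p,n,T=None):
    x,y,th=p; c,s=np.cos(th),np.sin(th); R=np.array([[c,-s,0],[s,c,0],[0,0,1]]); m=np.zeros((384*S,512*S),np.uint8)
    for P in parts: cv2.fillConvexPoly(m,cv2.convexHull(((proj(n,P@R.T+[x,y,p[3] if len(p)>3 else 0],T)+.5)*S-.5).round().astype(np.int32)),1)
    return m>0
def fit(parts,p0,masks):
    M=[(n,cv2.resize(m.astype(np.uint8),None,fx=S,fy=S,interpolation=0)>0,T) for n,m,T in masks]
    def f(p):
        q=[p[0],p[1],p[2]*10]
        return -sum((r&m).sum()/(r|m).sum() for n,m,T in M for r in[render(parts,q,n,T)])/len(M)
    b=None
    for th in p0[2]:
        sx=np.array([[p0[0],p0[1],th/10]]*4); sx[1,0]+=.02;sx[2,1]+=.02;sx[3,2]+=.03
        r=minimize(f,sx[0],method='Nelder-Mead',options=dict(initial_simplex=sx,xatol=3e-4,fatol=1e-4))
        if b is None or r.fun<b.fun:b=r
    return np.r_[b.x[:2],b.x[2]*10],b.fun
E
python3 - <<'E'
from fit import *
def near(n,l,xy,z=.05):
    c=[(np.linalg.norm(pix2z(n,[d['pixel']],z)[0][:2]-xy),d) for d in vision.silhouettes(l,n)]; return (n,min(c,key=lambda t:t[0])[1]['mask'],None)
im=cv2.imread('pics/top0.png')
for n in('top','side'): vision.read_camera(n)
for l,P,xy,th in(('wash_bowl',BOWL,(.745,.073),(0,)),('caddy',CADDY,(.41,.245),(0.2,.6,1.0)),('brush',BRUSH,(.4,-.21),(0,))):
    ms=[near(n,l,xy) for n in('top','side')]
    p,s=fit(P,(*xy,th),ms); print(l,p.round(4),np.degrees(p[2]),s)
    for sub in ms: print('  only',sub[0],fit(P,(*xy,(p[2],)),[sub]))
cv2.imwrite('pics/crop.png',cv2.resize(im[205:270,120:340],None,fx=3.6,fy=3.6,interpolation=2))
E
```

```text
wash_bowl [0.7285 0.0698 0.0448] 2.565033144267164 -0.9742847749544612
  only top (array([0.72875173, 0.06896139, 0.04633837]), np.float64(-0.9697735960011761))
  only side (array([0.72841042, 0.06937575, 0.04270421]), np.float64(-0.9791843932275289))
caddy [0.3979 0.2326 0.5339] 30.592797020555565 -0.9250464977777948
  only top (array([0.39689793, 0.23291204, 0.53082449]), np.float64(-0.9347801386206113))
  only side (array([0.39848498, 0.23364577, 0.52257655]), np.float64(-0.9166915943763086))
brush [ 0.3981 -0.2165  0.3251] 18.627202025600745 -0.816753819279864
  only top (array([ 0.39702306, -0.21438697,  0.6174852 ]), np.float64(-0.7278969957081545))
  only side (array([ 0.39849933, -0.21661462,  0.39250949]), np.float64(-0.9161079058163106))
```

View pics/crop.png

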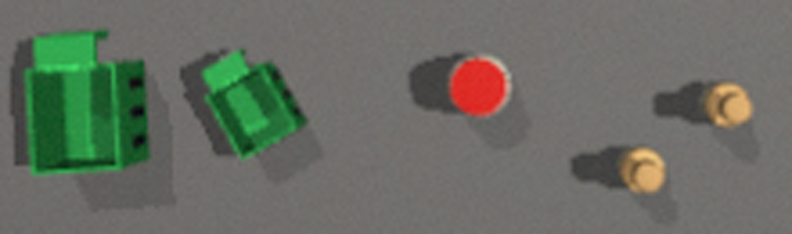

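The crop confirms both picks. The smaller caddy is at crop (250,105), with its hook at the upper left. The rightmost brush is at crop (730,105). The two cameras agree to about 2 mm, so I can start moving.

```bash
cat > go.py <<'E'
import sys
from h import *
T=pose(); y0=sensors.get_state()['ee_rot'][2]
a=list(map(float,sys.argv[1:]))
for i in range(0,len(a),4):
    x,y,z,w=a[i:i+4]; d=T[:3,:3].T@(np.array([x,y,z])-T[:3,3]); print(d.round(4),'turn',round(-((w-y0+180)%360-180),1))
E
python3 go.py .55 -.2 .256 -59.4  .5 .2 .256 -59.4; python3 -c "
from h import *;print(np.array(vision.get_calibration('wrist')['hand_eye']).round(3))"
```

```text
[-3.914e-01 -4.808e-01  3.000e-04] turn -15.8
[-7.909e-01 -5.345e-01  3.000e-04] turn -15.8
[[ 1.     0.     0.001 -0.   ]
 [-0.     0.958  0.287 -0.073]
 [-0.001 -0.287  0.958 -0.117]
 [ 0.     0.     0.     1.   ]]
```

Emit:
arm_command(
  series=[
    [[-0.39,-0.48,0,-15.8,0],[-0.39,-0.48,0,-15.8,0],[-0.39,-0.48,0,-15.8,0],[-0.39,-0.48,0,-15.8,0],[-0.39,-0.48,0,-15.8,0],[-0.39,-0.48,0,-15.8,0],[-0.79,-0.53,0,-15.8,0],[-0.79,-0.53,0,-15.8,0]],
  ],
)

```text
clock: 2.1
position: [0.4251, -0.2726, 0.2564]
ee_rot: [-180.0, -0.0, -59.4]
force: [1.0, 0.4, 0.4]
opening: 0.0855
```

```bash
python3 go.py .5 .2 .256 -59.4 .44 .2326 .256 -59.4;python3 -c "
from h import *;print(pose()[:3,3],sensors.get_state()['ee_rot'])"
```

```text
[-3.687e-01 -3.049e-01  3.000e-04] turn -0.0
[-4.273e-01 -2.699e-01  3.000e-04] turn -0.0
[ 0.42513502 -0.27260323  0.25636156] [-1.79977235e+02 -2.23900331e-02 -5.94120955e+01]
```

Emit:
arm_command(
  series=[
    [[-0.369,-0.305,0,0,0],[-0.369,-0.305,0,0,0],[-0.369,-0.305,0,0,0],[-0.369,-0.305,0,0,0],[-0.369,-0.305,0,0,0],[-0.369,-0.305,0,0,0],[-0.369,-0.305,0,0,0],[-0.369,-0.305,0,0,0]],
  ],
)

```text
clock: 3.1
position: [0.4996, 0.2016, 0.2565]
ee_rot: [-179.9, 0.0, -59.3]
force: [1.1, -0.4, 0.8]
opening: 0.0858
```

```bash
python3 - <<'E'
from h import *
im,T=snap('wrist','w1.png'); print(T[:3,3],[ (round(d['score'],2),d['pixel'],d['mask'].sum()) for d in vision.silhouettes('caddy','wrist')])
E
python3 go.py .43 .2326 .2 -59.4
```

```text
[0.49960386 0.20164817 0.25648106] [(0.84, [52.4, 156.9], np.int64(13427)), (0.74, [183.5, 222.5], np.int64(4206))]
[-0.0604  0.0452  0.0564] turn 0.3
```

View pics/w1.png

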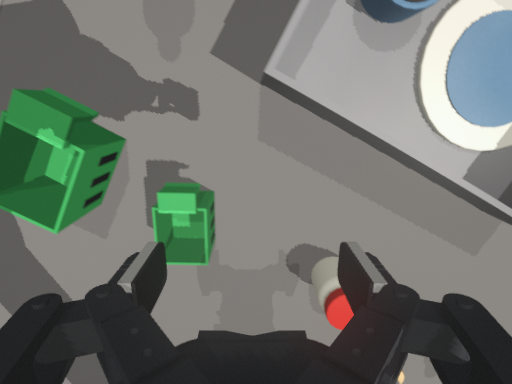

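The wrist view shows the small caddy at (184,223), square to the jaws. The jar is at the right and the big caddy at the left, both clear. I'll refine the fit from this view.

```bash
python3 - <<'E'
from fit import *
T=pose(); vision.read_camera('wrist')
d=min(vision.silhouettes('caddy','wrist'),key=lambda d:abs(d['pixel'][0]-184)); m=d['mask']
ys,xs=np.where(m); print(xs.min(),xs.max(),ys.min(),ys.max())
print(fit(CADDY,(.398,.233,(.53,)),[('wrist',m,T)]))
E
python3 go.py .398 .2326 .12 -59.4
```

```text
155 216 185 266
(array([0.39822253, 0.23457481, 0.50242004]), np.float64(-0.932574931880109))
[-0.0808  0.0698  0.1361] turn 0.1
```

```bash
python3 go.py .398 .2337 .13 -60.3 .398 .2337 .058 -60.3
```

```text
[-0.0818  0.0693  0.1261] turn 1.0
[-0.0818  0.0692  0.1981] turn 1.0
```

Emit:
arm_command(
  series=[
    [[-0.082,0.069,0.1,1,0],[-0.082,0.069,0.1,1,0],[-0.082,0.069,0.126,1,0],[-0.082,0.069,0.126,1,0],[-0.082,0.069,0.165,1,0],[-0.082,0.069,0.198,1,0],[-0.082,0.069,0.198,1,0]],
  ],
)

```text
clock: 4.18
position: [0.3995, 0.2326, 0.0581]
ee_rot: [179.9, -0.1, -60.5]
force: [0.2, -0.0, 1.3]
opening: 0.0853
```

Emit:
arm_command(
  series=[
    [[0,0,0,0,255],[0,0,0,0,255],[0,0,0,0,255],[0,0,0,0,255],[0,0,0,0,255],[0,0,0,0,255]],
  ],
)

```text
clock: 4.92
position: [0.3995, 0.2337, 0.0602]
ee_rot: [-179.8, -0.0, -60.5]
force: [1.2, -0.8, 6.9]
opening: 0.0591
```

```bash
python3 go.py .398 .2337 .058 -60.3 .398 .2337 .17 -60.3
```

```text
[-0.0007  0.0014  0.0022] turn -0.2
[-0.0007  0.001  -0.1098] turn -0.2
```

Emit:
arm_command(
  series=[
    [[0,0,-0.04,0,255],[0,0,-0.1,0,255],[0,0,-0.12,0,255],[0,0,-0.12,0,255]],
  ],
)

```text
clock: 5.42
position: [0.3994, 0.2338, 0.181]
ee_rot: [-179.7, 0.0, -60.5]
force: [0.2, -1.1, -2.1]
opening: 0.0593
```

```bash
python3 go.py .525 .0922 .178 -87.4; python3 - <<'E'
from h import *
snap('side','s2.png')
E
```

```text
[ 0.1851 -0.0395  0.0032] turn 26.9
```

Emit:
arm_command(
  series=[
    [[0.06,-0.013,0.003,9,255],[0.12,-0.026,0.003,18,255],[0.165,-0.035,0.003,26.9,255],[0.185,-0.04,0.003,26.9,255],[0.185,-0.04,0.003,26.9,255],[0.185,-0.04,0.003,26.9,255]],
  ],
)

```text
clock: 6.22
position: [0.5233, 0.0938, 0.1747]
ee_rot: [179.9, 0.0, -87.2]
force: [-1.5, -0.0, -1.4]
opening: 0.0591
```

```bash
python3 - <<'E'
from fit import *
im,T=snap('wrist','w2.png'); print(T[:3,3],sensors.get_state()['ee_rot'],[ (round(d['score'],2),d['pixel'],d['mask'].sum()) for d in vision.silhouettes('caddy','wrist')])
# predicted overlay: rim lines near wall, hook
b=np.array([.7285,.0698]);th=.0448;R=np.array([[np.cos(th),-np.sin(th)],[np.sin(th),np.cos(th)]])
for x in(-.130,-.124):
    P=[np.r_[b+R@[x,y],.125] for y in(-.1,.15)]; q=proj('wrist',P,T).round().astype(int); cv2.line(im,tuple(map(int,q[0])),tuple(map(int,q[1])),(255,0,0),1)
s2=(T[:3,:3].T@np.c_[0,0,0].T).T
c=np.r_[T[:2,3],T[2,3]-.059]; Rz=np.eye(3);Rz[:2,:2]=R
for x in(.035,.051,.055):
    q=proj('wrist',[Rz@[x,y,.079]+c for y in(-.02,.02)],T).round().astype(int); cv2.line(im,tuple(map(int,q[0])),tuple(map(int,q[1])),(255,255,0),1)
a=cv2.imread('pics/s2.png')
cv2.imwrite('pics/w2o.png',im[:,:,::-1])
E
```

```text
[0.52330518 0.09380697 0.17469051] [ 1.79920626e+02  2.49974394e-02 -8.71555203e+01] [(0.91, [250.4, 241.4], np.int64(24982)), (0.62, [10.9, 288.7], np.int64(2676)), (0.47, [256.2, 53.3], np.int64(54027))]
```

View pics/w2o.png

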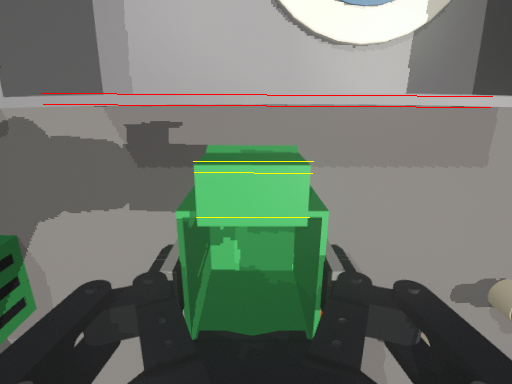

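The model rim (red) lies on the rim at rows 95–106, and the hook's outer edge falls where predicted at row 162. The offset is about 1 mm.

```bash
python3 go.py .5583 .0938 .175 -87.4 .5583 .0938 .114 -87.4
```

```text
[ 0.0019 -0.0348  0.    ] turn 0.2
[ 0.0019 -0.0348  0.061 ] turn 0.2
```

Emit:
arm_command(
  series=[
    [[0.001,-0.02,0,0.2,255],[0.001,-0.034,0,0.2,255],[0.001,-0.034,0,0.2,255],[0.001,-0.034,0.0,0.2,255]],
  ],
)

```text
clock: 6.82
position: [0.5577, 0.0934, 0.1751]
ee_rot: [179.9, -0.0, -87.5]
force: [0.1, 0.3, -1.5]
opening: 0.0594
```

```bash
python3 go.py .5583 .0938 .125 -87.4 .5583 .0938 .114 -87.4; python3 - <<'E'
from h import *
snap('side','s3.png'); a=cv2.imread('pics/s3.png')[110:260,170:370]; cv2.imwrite('pics/s3c.png',cv2.resize(a,None,fx=3.5,fy=3.5,interpolation=2))
E
```

```text
[-0.0004 -0.0007  0.0501] turn -0.1
[-0.0004 -0.0007  0.0611] turn -0.1
```

View pics/s3c.png

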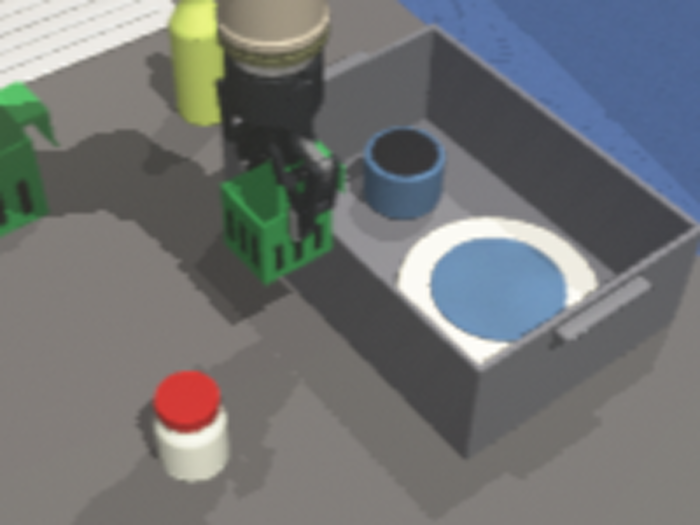

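The side crop shows the caddy held upright just outside the rim, at about (275,225) in the crop. Its hook is above the wall, and the crockery and jar are clear. I'll lower it.

Emit:
arm_command(
  series=[
    [[0,-0.001,0.015,0,255],[0,-0.001,0.03,0,255],[0,-0.001,0.045,0,255],[0,-0.001,0.055,0,255],[0,-0.001,0.06,0,255],[0,-0.001,0.06,0,255]],
  ],
)

```text
clock: 7.62
position: [0.5594, 0.0932, 0.1149]
ee_rot: [180.0, -0.0, -87.5]
force: [0.1, -0.2, -1.7]
opening: 0.0594
```

Emit:
arm_command(
  series=[
    [[0,0,0.002,0,255],[0,0,0.004,0,255],[0,0,0.004,0,255]],
  ],
)

```text
clock: 8.0
position: [0.5596, 0.0932, 0.1114]
ee_rot: [-180.0, 0.0, -87.5]
force: [0.1, 0.4, -1.3]
opening: 0.0595
```

Emit:
arm_command(
  series=[
    [[0,0,0.002,0,255],[0,0,0.002,0,255]],
  ],
)

```text
clock: 8.25
position: [0.56, 0.0933, 0.1103]
ee_rot: [-179.9, 0.0, -87.5]
force: [-1.6, -1.6, 7.9]
opening: 0.0591
```

Emit:
arm_command(
  series=[
    [[0,0,0.002,0,255],[0,0,0.002,0,255]],
  ],
)

```text
clock: 8.5
position: [0.5604, 0.0933, 0.1091]
ee_rot: [-179.8, 0.0, -87.5]
force: [-4.4, -1.5, 17.2]
opening: 0.0593
```

The hook seated at TCP z≈0.1105, where I expected it (0.111). Now I'll release.

Emit:
arm_command(
  series=[
    [[0,0,-0.002,0,200],[0,0,-0.002,0,120],[0,0,-0.002,0,0],[0,0,-0.002,0,0],[0,0,-0.002,0,0],[0,0,-0.002,0,0]],
  ],
)

```text
clock: 9.25
position: [0.5595, 0.0932, 0.1092]
ee_rot: [180.0, -0.0, -87.5]
force: [0.3, -0.2, 0.0]
opening: 0.0855
```

Emit:
arm_command(
  series=[
    [[0,0,-0.02,0,0],[0,0,-0.06,0,0],[0,0,-0.11,0,0],[0,0,-0.14,0,0],[0,0,-0.14,0,0]],
  ],
)

```text
clock: 9.88
position: [0.5605, 0.0934, 0.2517]
ee_rot: [-179.7, 0.0, -87.5]
force: [0.6, 0.2, -0.6]
opening: 0.0856
```

```bash
python3 - <<'E'
from h import *
im,T=snap('wrist','w4.png'); snap('side','s4.png'); a=cv2.imread('pics/s4.png')[110:230,190:310]; w=im[:,:,::-1]
cv2.imwrite('pics/w4c.png',np.hstack([cv2.resize(w,(533,400)),cv2.resize(a,(267,267),interpolation=2) if 0 else cv2.copyMakeBorder(cv2.resize(a,(267,267),interpolation=2),0,133,0,0,0)]))
E
python3 go.py .5 -.1 .24 -87.4 .3985 -.216 .24 -87.4
```

```text
[0.1904 0.0675 0.009 ] turn -0.1
[0.3019 0.1739 0.009 ] turn -0.1
```

View pics/w4c.png

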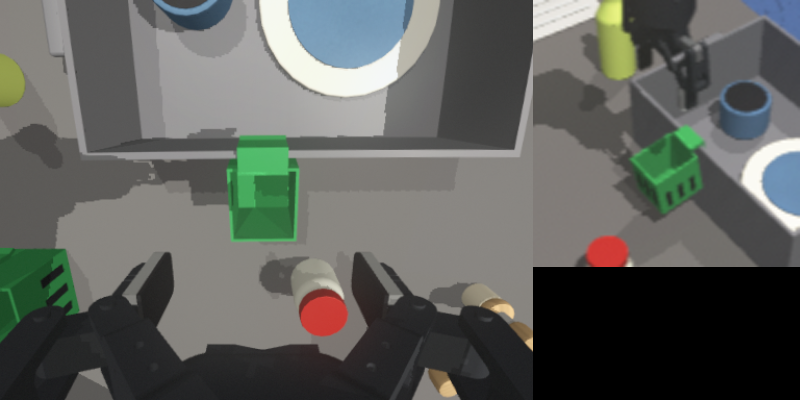

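The caddy hangs on the rim in both views, at wrist (263,190) and side (665,170), and it is let go. Next is the brush.

Emit:
arm_command(
  series=[
    [[0.302,0.13,0,0,60],[0.302,0.13,0,0,60],[0.302,0.13,0,0,60],[0.302,0.13,0,0,60],[0.302,0.13,0,0,60],[0.302,0.13,0,0,60],[0.302,0.13,0,0,60],[0.302,0.13,0,0,60]],
  ],
)

```text
clock: 10.98
position: [0.4434, -0.2123, 0.2488]
ee_rot: [180.0, 0.1, -87.4]
force: [-0.2, -0.4, 0.2]
opening: 0.0653
```

```bash
python3 - <<'E'
from fit import *
im,T=snap('wrist','w5.png'); print(T[:3,3]); ds=vision.silhouettes('brush','wrist'); print([(round(d['score'],2),d['pixel'],d['mask'].sum()) for d in ds], proj('wrist',[[.3985,-.2165,.05]],T))
p=proj('wrist',[[.3985,-.2165,.05]],T)[0]
if ds:
    d=min(ds,key=lambda d:np.hypot(*(np.array(d['pixel'])-p))); print(fit(BRUSH,(.3985,-.2165,(0,)),[('wrist',d['mask'],T)]))
E
python3 go.py .3985 -.2165 .16 -87.4 .3985 -.2165 .099 -87.4
```

```text
[ 0.4433594  -0.21232976  0.24877211]
[(0.77, [254.1, 215.8], np.int64(1599)), (0.66, [191.5, 240.8], np.int64(669))] [[253.87126317 211.7689621 ]]
(array([ 0.39899795, -0.21561613,  0.34024317]), np.float64(-0.9254400349841478))
[0.0022 0.0451 0.089 ] turn 0.0
[0.0022 0.0451 0.15  ] turn 0.0
```

View pics/w5.png

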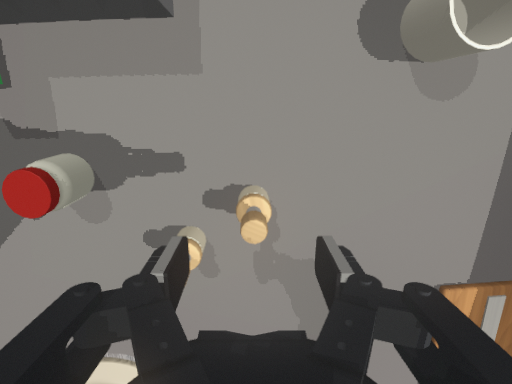

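The meant brush is at (254,215) between the jaws. Its look-alike at (190,245) is clear of the left finger.

Emit:
arm_command(
  series=[
    [[0.001,0.0445,0.04,0,60],[0.001,0.0445,0.07,0,60],[0.001,0.0445,0.09,0,60],[0.001,0.0445,0.12,0,60],[0.001,0.0445,0.149,0,60],[0.001,0.0445,0.149,0,60],[0.001,0.0445,0.149,0,60]],
  ],
)

```text
clock: 11.95
position: [0.3987, -0.2165, 0.1008]
ee_rot: [-180.0, 0.0, -87.5]
force: [0.8, -0.1, -0.5]
opening: 0.0654
```

Emit:
arm_command(
  series=[
    [[0,0,0,0,255],[0,0,0,0,255],[0,0,0,0,255],[0,0,0,0,255],[0,0,0,0,255]],
  ],
)

```text
clock: 12.58
position: [0.3987, -0.217, 0.1012]
ee_rot: [-179.9, -0.0, -87.5]
force: [-1.0, 2.5, 10.7]
opening: 0.0267
```

Emit:
arm_command(
  series=[
    [[0,0,-0.05,0,255],[0,0,-0.11,0,255],[0,0,-0.15,0,255],[0,0,-0.15,0,255]],
  ],
)

```text
clock: 13.08
position: [0.3993, -0.2177, 0.2534]
ee_rot: [-179.7, -0.2, -87.6]
force: [-0.8, -0.0, -1.0]
opening: 0.0266
```

```bash
cat > lean.py <<'E'
from fit import *
from scipy.spatial.transform import Rotation as Ro
def world(P,h,lean=.14,yaw=.0448): # hook at h, leaning mouth away from the bowl
    R=Ro.from_euler('ZY',[yaw,-lean]).as_matrix(); return (P-[.043,0,.074])@R.T+h
def cost(p,M):
    h=np.array([p[0],p[1],.126]); s=0
    for n,m in M:
        r=np.zeros((384*S,512*S),np.uint8)
        for P in CADDY: cv2.fillConvexPoly(r,cv2.convexHull(((proj(n,world(P,h,p[2]))+.5)*S-.5).round().astype(np.int32)),1)
        r=r>0; s-=(r&m).sum()/(r|m).sum()/len(M)
    return s
M=[]
for n in('top','side'):
    vision.read_camera(n)
    q=proj(n,[[.555,.092,.08]])[0]
    d=min(vision.silhouettes('caddy',n),key=lambda d:np.hypot(*(np.array(d['pixel'])-q))); print(n,d['pixel'],q,d['mask'].sum(),round(d['score'],2))
    M.append((n,cv2.resize(d['mask'].astype(np.uint8),None,fx=S,fy=S,interpolation=0)>0))
sx=np.array([[.6003,.093,.14]]*4); sx[1,0]+=.01;sx[2,1]+=.01;sx[3,2]+=.08
r=minimize(lambda p:cost(p,M),sx[0],method='Nelder-Mead',options=dict(initial_simplex=sx,xatol=3e-4,fatol=1e-4)); print(r.x,r.fun)
h=np.r_[r.x[:2],.126]
for l,P in(('floor',[0,0,.0025]),('mouth',[0,0,.07]),('mouth -x',[-.0325,0,.07]),('mouth +x',[.0325,0,.07]),('floor-x',[-.0325,0,.0025]),('floor+x',[.0325,0,.0025])): print(l,world(np.array([P]),h,r.x[2])[0].round(4))
E
python3 lean.py; python3 go.py .5 0 .25 -87.4
```

```text
top [226.9, 184.6] [230.46443469 188.22773492] 493 0.83
side [237.4, 186.1] [249.41535583 188.08613551] 73 0.62
[0.59333799 0.09186215 0.16325591] -0.5053909324744156
floor [0.5626 0.0905 0.0485]
mouth [0.5516 0.09   0.1151]
mouth -x [0.5196 0.0886 0.1098]
mouth +x [0.5836 0.0914 0.1203]
floor-x [0.5305 0.089  0.0432]
floor+x [0.5946 0.0919 0.0537]
[-0.2121 -0.1117 -0.0007] turn -0.1
```

Emit:
arm_command(
  series=[
    [[-0.212,-0.112,0,0,255],[-0.212,-0.112,0,0,255],[-0.212,-0.112,0,0,255],[-0.212,-0.112,0,0,255],[-0.212,-0.112,0,0,255],[-0.212,-0.112,0,0,255]],
  ],
)

```text
clock: 14.02
position: [0.5002, -0.0006, 0.2489]
ee_rot: [179.8, -0.0, -87.5]
force: [-0.3, -1.0, -1.0]
opening: 0.0264
```

```bash
python3 - <<'E'
import io,contextlib
with contextlib.redirect_stdout(io.StringIO()): from lean import *
def wcost(p,ms):
    s=0
    for n,m,T in ms:
        r=np.zeros((384,512),np.uint8)
        for P in CADDY: cv2.fillConvexPoly(r,cv2.convexHull(proj(n,world(P,np.array([p[0],p[1],.126]),.14),T).round().astype(np.int32)),1)
        r=r>0; s-=(r&m).sum()/(r|m).sum()
    return s
for n in('top','side','wrist'):
    T=pose(); vision.read_camera(n); q=proj(n,[[.555,.092,.08]],T)[0]
    ds=vision.silhouettes('caddy',n)
    if not ds: print(n,'none');continue
    d=min(ds,key=lambda d:np.hypot(*(np.array(d['pixel'])-q))); ms=[(n,d['mask'],T)]
    r=minimize(lambda p:wcost(p,ms),[.6,.092],method='Nelder-Mead',options=dict(initial_simplex=[[.6,.092],[.61,.092],[.6,.102]],xatol=3e-4)); print(n,d['pixel'],q,d['mask'].sum(),r.x,r.fun)
print(T[:3,3])
im,T=snap('wrist','w6.png')
E
```

```text
top [142.8, 232.0] [230.46443469 188.22773492] 1120 [0.6   0.092] 0.0
side [241.2, 186.7] [249.41535583 188.08613551] 273 [0.59336334 0.0942496 ] -0.29955947136563876
wrist none
[ 0.50086168 -0.00100629  0.25035061]
```

View pics/w6.png

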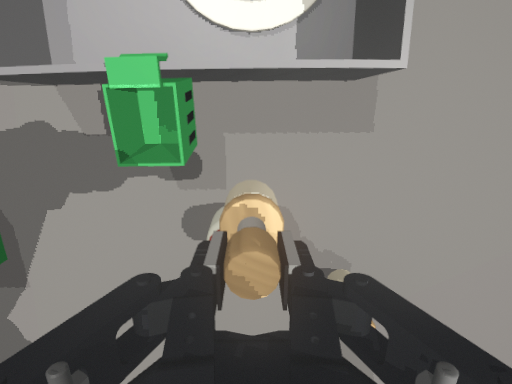

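The wrist view shows the caddy at (150,120) on the rim and the brush held upright at (252,240). The network missed the caddy here, so I'll segment it by colour.

```bash
python3 - <<'E'
import io,contextlib
with contextlib.redirect_stdout(io.StringIO()): from lean import *
T=pose(); im=cv2.imread('pics/w6.png')
h=cv2.cvtColor(im,cv2.COLOR_BGR2HSV); m=cv2.inRange(h,(45,120,40),(80,255,255)); m[:,:60]=0;m[:,215:]=0
m=cv2.morphologyEx(m,cv2.MORPH_CLOSE,np.ones((15,15)))>0
def c(p):
    r=np.zeros((384,512),np.uint8)
    for P in CADDY: cv2.fillConvexPoly(r,cv2.convexHull(proj('wrist',world(P,np.array([p[0],p[1],.126]),p[2]),T).round().astype(np.int32)),1)
    r=r>0; return -(r&m).sum()/(r|m).sum()
r=minimize(c,[.6,.092,.14],method='Nelder-Mead',options=dict(initial_simplex=[[.6,.092,.14],[.61,.092,.14],[.6,.102,.14],[.6,.092,.22]],xatol=3e-4)); print(m.sum(),r.x,r.fun)
hk=np.r_[r.x[:2],.126]
for P in([0,0,.0025],[0,0,.07],[-.0325,0,.07],[.0325,0,.07],[-.0325,0,.0025],[.0325,0,.0025]): print(P,world(np.array([P]),hk,.14)[0].round(4))
E
```

```text
8634 [0.59507479 0.09405268 0.14737266] -0.9509175326110988
[0, 0, 0.0025] [0.5625 0.0926 0.0492]
[0, 0, 0.07] [0.5531 0.0922 0.116 ]
[-0.0325, 0, 0.07] [0.5209 0.0907 0.1115]
[0.0325, 0, 0.07] [0.5852 0.0936 0.1206]
[-0.0325, 0, 0.0025] [0.5304 0.0912 0.0447]
[0.0325, 0, 0.0025] [0.5947 0.094  0.0537]
```

```bash
python3 go.py .558 .0925 .25 -87.4
```

```text
[-0.0903 -0.0609  0.0003] turn -0.1
```

Emit:
arm_command(
  series=[
    [[-0.05,-0.034,0,0,255],[-0.09,-0.061,0,0,255],[-0.09,-0.061,0,0,255],[-0.09,-0.061,0,0,255],[-0.09,-0.061,0,0,255]],
  ],
)

```text
clock: 15.4
position: [0.5575, 0.0908, 0.2502]
ee_rot: [180.0, -0.0, -87.6]
force: [-0.4, -0.4, -1.2]
opening: 0.0257
```

```bash
python3 go.py .558 .0925 .16 -87.4; python3 - <<'E'
from h import *
snap('wrist','w7.png')
E
```

```text
[-0.0017 -0.0006  0.0902] turn -0.2
```

View pics/w7.png

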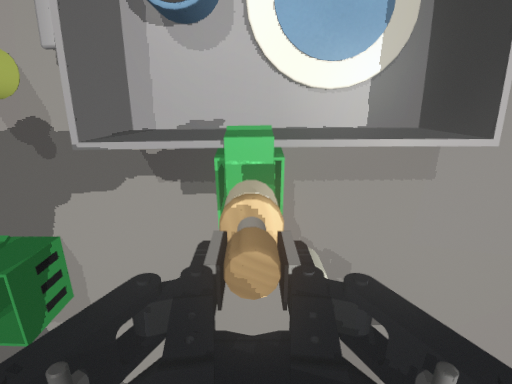

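The brush at (252,205) is centred sideways over the caddy at (250,180). I'll lower it.

Emit:
arm_command(
  series=[
    [[-0.0015,-0.0005,0.015,0,255],[-0.0015,-0.0005,0.03,0,255],[-0.0015,-0.0005,0.045,0,255],[-0.0015,-0.0005,0.06,0,255],[-0.0015,-0.0005,0.06,0,255]],
  ],
)

```text
clock: 16.08
position: [0.5578, 0.0936, 0.1886]
ee_rot: [179.8, -0.0, -87.5]
force: [0.4, 0.4, -0.1]
opening: 0.026
```

Emit:
arm_command(
  series=[
    [[0,0,0.012,0,255],[0,0,0.024,0,255],[0,0,0.031,0,255],[0,0,0.031,0,255]],
  ],
)

```text
clock: 16.58
position: [0.5582, 0.0937, 0.1586]
ee_rot: [179.9, -0.0, -87.5]
force: [0.4, 0.3, -1.3]
opening: 0.0263
```

Emit:
arm_command(
  series=[
    [[0,0,0.002,0,255],[0,0,0.004,0,255],[0,0,0.004,0,255]],
  ],
)

```text
clock: 16.95
position: [0.5585, 0.0937, 0.1553]
ee_rot: [-180.0, -0.0, -87.5]
force: [-0.7, -0.5, -0.8]
opening: 0.0266
```

Emit:
arm_command(
  series=[
    [[0,0,0.001,0,255],[0,0,0.002,0,255],[0,0,0.002,0,255]],
  ],
)

```text
clock: 17.32
position: [0.5585, 0.0936, 0.1532]
ee_rot: [180.0, -0.0, -87.5]
force: [-0.5, -0.4, -0.8]
opening: 0.0263
```

Emit:
arm_command(
  series=[
    [[0,0,0.001,0,255],[0,0,0.0015,0,255],[0,0,0.0015,0,255]],
  ],
)

```text
clock: 17.7
position: [0.5585, 0.0937, 0.1517]
ee_rot: [180.0, -0.0, -87.5]
force: [0.2, -0.0, -0.6]
opening: 0.0262
```

Emit:
arm_command(
  series=[
    [[0,0,0,0,200],[0,0,0,0,150],[0,0,0,0,110],[0,0,0,0,110],[0,0,0,0,110]],
  ],
)

```text
clock: 18.32
position: [0.5585, 0.0937, 0.1518]
ee_rot: [-180.0, 0.0, -87.5]
force: [0.7, -0.4, 0.3]
opening: 0.048
```

Emit:
arm_command(
  series=[
    [[0,0,-0.01,0,110],[0,0,-0.03,0,110],[0,0,-0.07,0,110],[0,0,-0.12,0,110],[0,0,-0.14,0,110],[0.1,0.05,-0.14,0,110],[0.1,0.05,-0.14,0,110],[0.1,0.05,-0.14,0,110]],
  ],
)

```text
clock: 19.32
position: [0.5112, -0.0121, 0.2927]
ee_rot: [180.0, -0.1, -87.8]
force: [0.5, 1.0, 1.3]
opening: 0.0485
```

```bash
python3 - <<'E'
from h import *
im,T=snap('wrist','w8.png'); snap('side','s8.png'); a=cv2.imread('pics/s8.png')[110:260,190:340]; w=im[:,:,::-1]
cv2.imwrite('pics/w8c.png',np.hstack([cv2.resize(w,(440,330)),cv2.resize(a,(330,330),interpolation=2)]))
E
```

```text
(no output)
```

View pics/w8c.png

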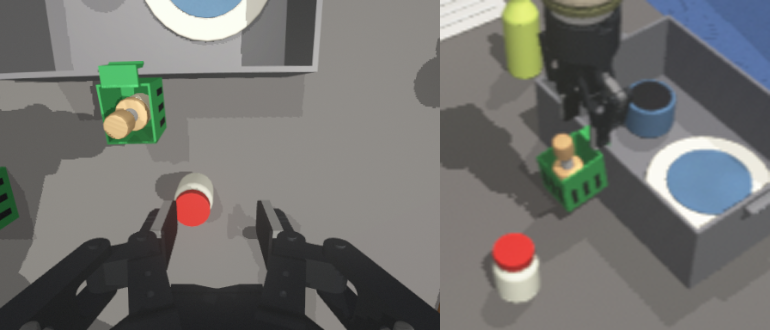

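The brush stands in the caddy, at wrist (127,115) and side (565,155), and the caddy is still on the rim. The arm is clear. I'll let things settle and hand in.

Emit:
arm_command(
  series=[
    [[0,0,0,0,110],[0,0,0,0,110],[0,0,0,0,110],[0,0,0,0,110]],
  ],
)

```text
clock: 19.92
position: [0.5129, -0.0081, 0.2916]
ee_rot: [180.0, 0.0, -87.5]
force: [-0.7, 0.5, -1.1]
opening: 0.0484
```

```bash
python3 -c "
from h import *
print(job_done(), sensors.get_state()['clock'], sensors.get_state()['force'])"
```

```text
the job is handed in; nothing more can be done
the job is handed in; nothing more can be done
```

I hung the smaller green caddy by its hook over the bowl's near rim, about 30 mm left of the middle. I then stood the rightmost brush in it, bristles down, and handed the job in at about 20 s. The system gave no verdict.

- **Caddy:** after release, a fit to the wrist picture put the hook about 5 mm outward of the rim's centre (limit 12 mm). It leaned about 0.147 rad, where 0.14 was expected.
- **Brush:** the last wrist and side pictures show it standing in the caddy on the rim, with the arm clear. I judged its depth and lean only by eye. I felt no clear floor contact when lowering it, so I released it at the calculated floor height.
- **Bystanders:** I moved near none of them. The jar and soap bottle stand upright in the last side picture. The mug was outside that crop and I didn't check it again.
- **Checks that failed or disagreed:**
  - The network's mask of the hanging caddy was poor in the side view, giving a bad fit (0.30 to 0.51 overlap).
  - It missed the caddy once each in the top and wrist views. I used colour segmentation of the wrist picture instead (0.95 overlap).

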